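# Tip the slumped plaques back on their display cradles

### The job

Both blue display plaques have slumped forward onto the low front posts of their cradles. Push each one by its front, without lifting it out of its groove, so that it tips over upright and leans back against its cradle's rear posts, and leave both resting there squarely with their feet in the grooves. Leave the cup, jar, candlestick and bowl where they are.

Things in the scene. Friction and masses are not known exactly. Their poses are not given: they have to be found in the camera images.
- tall_plaque: Rectangular blue ceramic plaque with white relief, 130 mm wide, 180 high, 14 thick. Foot in its cradle's groove; starts leaning about 25 deg forward (top towards cradle -x); on the rear posts it leans about 12 deg back. 0.35 to 0.7 kg; stays upright if left within 4 deg of upright. Origin: middle of bottom edge; z up the plaque, x front to back, y across.
- tall_top (a point): Middle of the tall plaque's top edge, half-way through its thickness, 180 mm from the body's origin along its z.
- tall_cradle: Tall plaque's fixed wooden cradle, base 125 x 160 mm. Groove along y, 18 wide, 142 long, floor 8 and rims 16 mm above the tabletop. Upright 8 mm brass posts at y = -42 and +42 mm: front pair at x = -56, tops 114 mm above the tabletop; rear pair at x = +34, tops 123. Origin: on the tabletop under the groove's middle; x from front to back, z up.
- arched_plaque: Blue ceramic plaque with half-round top, 120 mm wide, 150 high (straight sides to 90), 14 thick. Foot in its cradle's groove; starts leaning about 25 deg forward (top towards cradle -x); on the rear posts it leans about 12 deg back. 0.35 to 0.7 kg; stays upright if left within 4 deg of upright. Origin: middle of bottom edge; z up the plaque, x front to back, y across.
- arched_top (a point): Middle of the arched plaque's top edge, half-way through its thickness, 150 mm from the body's origin along its z.
- arched_cradle: The arched plaque's fixed cradle, identical to the tall plaque's: origin on the tabletop under the groove's middle, x from front to back, z up; front posts at x = -56 mm (tops 114 mm high), rear posts at x = +34 mm (tops 123 mm high), y = -42 and +42 mm.
- cream_cup: Bystander: white cup with a handle, 72 mm across and 65 mm high. Origin under its centre.
- ginger_jar: Bystander: blue lidded jar, 74 mm across and 112 mm high. Origin under its centre.
- candlestick: Bystander: small steel candlestick, foot 84 mm across, 120 mm high. Origin under its centre.
- bonbon_bowl: Bystander: amber glass bowl, 110 mm across and 45 mm high. Origin under its centre.
There are look-alikes about, which are no part of the job. What is shaped like the arched_plaque but pink is not meant.

How it is judged:
At the end, for the whole second after the job is handed in: Each plaque rests leaning back over its own cradle, 7 to 20 degrees from upright, top edge 12 mm or more behind the groove's middle line, foot in the groove (within 14 mm across, 25 mm along, at most 14 mm above the tabletop), square to the cradle within 7 degrees (x of tall_top in the frame of tall_cradle above 0.012 m and angle between tall_plaque's own z axis and vertical between 0.12 and 0.36 rad and x of tall_plaque in the frame of tall_cradle between -0.014 and 0.014 m and y of tall_plaque in the frame of tall_cradle between -0.025 and 0.025 m and z of tall_plaque in the frame of tall_cradle below 0.014 m and angle between the y axis of tall_plaque and the y axis of tall_cradle, either way round below 0.12 rad and linear speed of each of tall_plaque, arched_plaque below 0.02 m/s and angular speed of each of tall_plaque, arched_plaque below 0.1 rad/s and x of arched_top in the frame of arched_cradle above 0.012 m and angle between arched_plaque's own z axis and vertical between 0.12 and 0.36 rad and x of arched_plaque in the frame of arched_cradle between -0.014 and 0.014 m and y of arched_plaque in the frame of arched_cradle between -0.025 and 0.025 m and z of arched_plaque in the frame of arched_cradle below 0.014 m and angle between the y axis of arched_plaque and the y axis of arched_cradle, either way round below 0.12 rad); the robot touches nothing.
It fails at once if a plaque is lifted: its foot rises to 28 mm above the tabletop (height (world z) of any of tall_plaque, arched_plaque above 0.028 m).
It fails at once if the cup, jar, candlestick or bowl is moved more than 25 mm or tipped (distance of any of cream_cup, ginger_jar, candlestick, bonbon_bowl from where it was at the start of the episode above 0.025 m or angle between any of cream_cup, ginger_jar, candlestick, bonbon_bowl's own z axis and vertical above 0.35 rad).
It also fails if it takes over 56 s, if anything falls off the work surface, if the arm or the gripper's body presses on something with over 40 N, if the wrist force passes 120 N, or if a joint passes its speed limit or range.

### The arm

A 6-joint arm with a two-finger parallel gripper is mounted at the origin on the work surface. World frame = base frame: x ahead of the robot, y to its left, z up, the work surface at z = 0. Lengths are in m, angles in rad, forces in N, time in s.
With the tool pointing down it reaches from about 0.35 to 0.975 m from the base axis. Payload 4.9 kg.
Tool frame: the origin (TCP) lies at the very end of the fingers, on their centre line; the grasp point (between the pads) lies 19 mm behind it; x points along the fingers, y is the direction in which the jaws open and shut, and the axes are right-handed (so a half turn about x gives the same grasp; the last joint's range is limited). The gripper opens to 85 mm and grips with 20 to 120 N. Pads are 22 mm wide; open, the fingers measure 114 mm over their backs; the gripper's body (76 mm by 85 mm) begins 54 mm behind the grasp point. The pads swing forward as they close: fully open they stand 13 mm farther back than shut.
Start: joints at [-1.37, 0.053, 1.613, -0, 1.476, -0.119], TCP at [0.196, -0.593, 0.231] pointing down, gripper open.
Joint ranges: [-3.01, 3.01], [-1.01, 2.22], [0.06, 2.58], [-1.02, 4.17], [0.09, 2.62], [-3.14, 3.14]. Speed limits (rad/s): [2.57, 2.57, 3.14, 3.14, 3.14, 3.14].

### API

Orientations are given as a rotation vector (axis times angle).
In Python, from station import ctrl, get_image, calibration, finish_job, search_frame, cut_out, mark_of gives the robot as it stands. The module is installed in compiled form; this text tells all that it offers.
- The arm moves only by the tool arm_command, never from a script. Its argument "plan" is a list that holds one entry, the list of rows, each a list of 7 numbers: the shift along the tool's x, y, z in m, then the turn, a rotation vector about the tool's x, y, z in degrees, then the finger opening in m, from 0 to 0.0854. A call has 1 to 20 rows; each row shifts and turns the pose as measured when the row begins, along the tool's axes as they then stand; what a row does not reach is not made up. A row lasts 1/12 s, in which the tool goes at most 41.7 mm and 7.16 degrees, less where a joint would pass 70% of its speed; a pose out of reach is approached as far as the arm can. A call with a gripper value outside its range is refused whole. The fingers move at their own pace and stop on an object; "squeeze" is the grip in N (left out, the last holds). Time passes only in rows, so rows that do not move let the fingers close. It gives the time, the measured TCP pose, the force and the opening at its end, in the units of the state.
- ctrl.get_obs(): the state, without advancing time (a new reading comes with each control period).
- get_image(name): name is "scene" or "top"; returns the picture (480x640x3 uint8, red, green, blue); there is no depth.
- calibration(name): a dict with "fx", "fy", "cx", "cy" (pixels), "cam_to_world" (4x4, takes a point from camera to world coordinates). Camera axes: x right, y down, z forward; pixel columns grow to the right and rows downward; lengths in m; the calibration is good to about 2 mm. A picture is of the moment at which its call begins. calibration takes no time and is no camera call.
- finish_job(): hands the job in, once; it reports no verdict.
Trained networks look in the newest picture that a camera, given by its name, has taken for a name from the list of things; names that differ only in an ending like _2 or _b are one class to them, and where a whole thing is asked for, a point or a joint stands for the part that bears it (a point fixed in the world has none). Each returns a list of dicts, best first, with "conf" (0 to 1); they miss things now and then, are a little off and sometimes report something else, mostly with a low value. They report only what shows in the picture. A call takes as long as a camera call. They do not tell look-alikes from the thing itself.
- search_frame(camera, thing): "at" ([x, y, z] in m, in the coordinates of the camera as it stood for that picture, good to about 4 mm: the middle of the surface that is visible of it).
- cut_out(camera, thing): "mask" (480x640 bool, what is visible of it).
- mark_of(camera, thing): "at" ([x, y, z] in m, in the coordinates of the camera as it stood for that picture, good to about 4 mm: a listed point, or the origin of a listed thing).
The state is a dict: "t": time; "q": joint angles; "dq": joint speeds; "effort": joint torques, N m; "tool_pos": TCP position; "tool_rot": TCP orientation; "contact_force": force on the tool from outside, world axes, zero at the start; "wrist_torque": the same for the moment, N m; "opening": finger opening in m.
Only numpy, scipy, OpenCV 4.12 (cv2) and the standard library are available. Lean on these libraries where they do the work, as an engineer would, in place of code of your own. Each camera call takes 0.05 s, during which the arm holds its last target. There are 200 camera calls.

## Working session

There is one attempt and no reset: what is moved stays moved. The work goes in short steps, Python scripts to look and compute and a tool call to move; the robot and the scene stay as the last step left them, time stands still between calls to the robot, and variables do not carry over. Pictures are saved under pics/ and viewed, about 8 in all and at most 12, crops included, and the job is handed in when it is done.

Besides the shell and the picture viewer there is one more tool, called after "Call:" in YAML: its name, and indented under it one key for each argument. arm_command: Moves the arm, as the interface text tells. Its arguments: {"type":"object","properties":{"plan":{"type":"array","items":{"type":"array","items":{"type":"array","items":{"type":"number"}}}},"squeeze":{"type":"number"}},"required":["plan"]}

```bash
mkdir -p pics; cat > h.py <<'E'
import numpy as np, cv2
from station import *
from scipy.spatial.transform import Rotation as R
def w(cam,p): 
    T=np.array(calibration(cam)["cam_to_world"]); return T[:3,:3]@np.array(p)+T[:3,3]
def snap(cam,name):
    im=get_image(cam); cv2.imwrite(f"pics/{name}.png",cv2.cvtColor(im,cv2.COLOR_RGB2BGR)); return im
def px(cam,P):
    c=calibration(cam);T=np.linalg.inv(np.array(c["cam_to_world"]));q=T[:3,:3]@np.array(P)+T[:3,3]
    return np.array([c["fx"]*q[0]/q[2]+c["cx"],c["fy"]*q[1]/q[2]+c["cy"]])
E
python3 - <<'E'
from h import *
np.set_printoptions(precision=3,suppress=True)
for cam in("scene","top"):
    snap(cam,cam+"0"); print(cam,np.array(calibration(cam)["cam_to_world"])[:3,3])
    for t in["tall_plaque","tall_top","tall_cradle","arched_plaque","arched_top","arched_cradle","cream_cup","ginger_jar","candlestick","bonbon_bowl"]:
        print(t,[(w(cam,d["at"]),round(d["conf"],2)) for d in mark_of(cam,t)])
o=ctrl.get_obs();print(o["t"],R.from_rotvec(o["tool_rot"]).as_matrix())
E
```

```text
scene [1.218 0.305 0.881]
tall_plaque [(array([ 0.555, -0.167,  0.013]), 0.73)]
tall_top [(array([ 0.479, -0.172,  0.176]), 0.76)]
tall_cradle [(array([ 0.553, -0.167, -0.003]), 0.89), (array([0.5  , 0.162, 0.145]), 0.22)]
arched_plaque [(array([0.718, 0.408, 0.006]), 0.88), (array([0.556, 0.168, 0.01 ]), 0.62), (array([0.293, 0.18 , 0.007]), 0.59), (array([0.251, 0.377, 0.006]), 0.59)]
arched_top [(array([0.652, 0.279, 0.008]), 0.96), (array([0.401, 0.396, 0.005]), 0.9), (array([0.5  , 0.165, 0.147]), 0.75), (array([0.398, 0.077, 0.005]), 0.67)]
arched_cradle [(array([0.557, 0.168, 0.002]), 0.84), (array([ 0.512, -0.46 ,  0.002]), 0.18)]
cream_cup [(array([ 0.383, -0.036, -0.003]), 0.93)]
ginger_jar [(array([0.561, 0.171, 0.01 ]), 0.72), (array([ 0.766,  0.07 , -0.002]), 0.64), (array([ 0.492,  0.458, -0.001]), 0.5)]
candlestick [(array([ 0.491,  0.459, -0.001]), 0.71)]
bonbon_bowl [(array([ 0.515, -0.455,  0.002]), 0.74), (array([ 0.554, -0.166,  0.009]), 0.15)]
top [0.446 0.015 1.46 ]
tall_plaque [(array([ 0.556, -0.164,  0.014]), 0.97)]
tall_top [(array([ 0.478, -0.173,  0.17 ]), 0.76)]
tall_cradle [(array([ 0.548, -0.163,  0.001]), 0.69)]
arched_plaque [(array([0.25 , 0.378, 0.005]), 0.89), (array([0.293, 0.176, 0.009]), 0.77), (array([0.557, 0.163, 0.013]), 0.73)]
arched_top [(array([0.4  , 0.073, 0.005]), 0.97), (array([0.65 , 0.272, 0.006]), 0.79), (array([0.493, 0.165, 0.147]), 0.69), (array([0.396, 0.393, 0.008]), 0.57)]
arched_cradle [(array([0.564, 0.169, 0.002]), 0.59)]
cream_cup [(array([ 0.381, -0.035, -0.002]), 0.9)]
ginger_jar [(array([ 0.762,  0.07 , -0.002]), 0.73)]
candlestick [(array([ 0.493,  0.456, -0.001]), 0.61)]
bonbon_bowl [(array([ 0.518, -0.459,  0.001]), 0.91)]
1.1 [[ 0.     0.314 -0.949]
 [ 0.    -0.949 -0.314]
 [-1.    -0.    -0.   ]]
```

View pics/scene0.png

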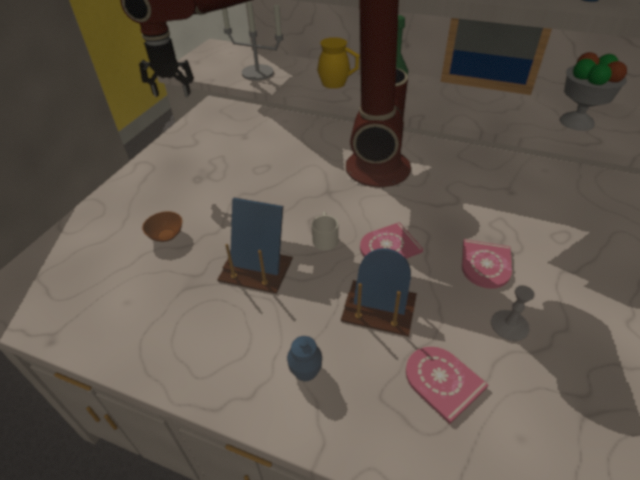

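View pics/top0.png

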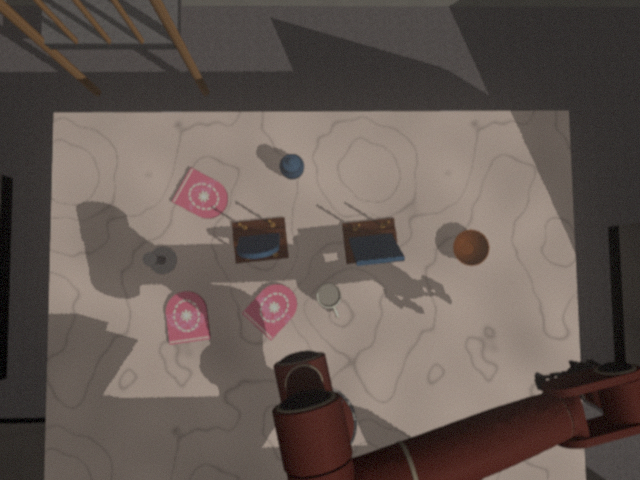

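The scene view shows both blue plaques leaning towards the robot, tall near (257,240) and arched near (383,283). The pink slabs are decoys. In the top view the cradles are at (370,240) and (260,240), with yaws of about 4.5° and 2°. I'll approach the tall plaque first, from its robot side, with the fingers closed.

Call:
arm_command:
  plan:
    - [[0,-0.0276,-0.027,0,0,0,0],[0,-0.0276,-0.027,0,0,0,0],[0,-0.0276,-0.027,0,0,0,0],[0,-0.0276,-0.027,0,0,0,0],[0,-0.0276,-0.027,0,0,0,0],[0,-0.0276,-0.027,0,0,0,0],[0,-0.0276,-0.027,0,0,0,0],[0,-0.0276,-0.027,0,0,0,0],[0,-0.0276,-0.027,0,0,0,0],[0,-0.0276,-0.027,0,0,0,0],[0,-0.0276,-0.027,0,0,0,0],[0,-0.0276,-0.027,0,0,0,0],[0,0,0,6.9,0,0,0],[0,0,0,6.9,0,0,0],[0,0,0,0,0,0,0]]

```text
t: 2.35
tool_pos: [0.4084, -0.1578, 0.2313]
tool_rot: [2.193, 0.072, -2.178]
contact_force: [-0.9, -0.7, 0.5]
opening: -0.0002
```

```bash
cat > s.py <<'E'
from h import *
np.set_printoptions(precision=3,suppress=True)
o=ctrl.get_obs();print(o["t"],o["tool_pos"],o["contact_force"],o["opening"]);print(R.from_rotvec(o["tool_rot"]).as_matrix())
E
python3 s.py
```

```text
2.35 [ 0.408 -0.158  0.231] [-0.927 -0.673  0.542] -0.0001705403668420346
[[ 0.007  0.069 -0.998]
 [-0.003 -0.998 -0.069]
 [-1.     0.003 -0.007]]
```

Call:
arm_command:
  plan:
    - [[0.03,0.006,0,0,0,0,0],[0.03,0.006,0,0,0,0,0],[0.03,0.006,0,0,0,0,0],[0,0,-0.012,0,0,0,0],[0,0,-0.012,0,0,0,0],[0,0,-0.006,0,0,0,0],[0,0,-0.006,0,0,0,0],[0,0,-0.006,0,0,0,0],[0,0,-0.006,0,0,0,0],[0,0,-0.006,0,0,0,0],[0,0,-0.006,0,0,0,0],[0,0,-0.006,0,0,0,0],[0,0,-0.006,0,0,0,0]]

```text
t: 3.43
tool_pos: [0.4862, -0.1744, 0.1433]
tool_rot: [2.184, 0.086, -2.159]
contact_force: [-0.4, -0.2, 1.2]
opening: -0.0002
```

```bash
python3 s.py; python3 - <<'E'
from h import *
im=snap("scene","s1"); cv2.imwrite("pics/s1c.png",cv2.resize(cv2.cvtColor(im[120:360,160:480],cv2.COLOR_RGB2BGR),None,fx=2,fy=2))
E
```

```text
3.4333 [ 0.486 -0.174  0.143] [-0.44  -0.189  1.183] -0.0002126323602759495
[[ 0.012  0.088 -0.996]
 [-0.009 -0.996 -0.088]
 [-1.     0.01  -0.011]]
```

View pics/s1c.png

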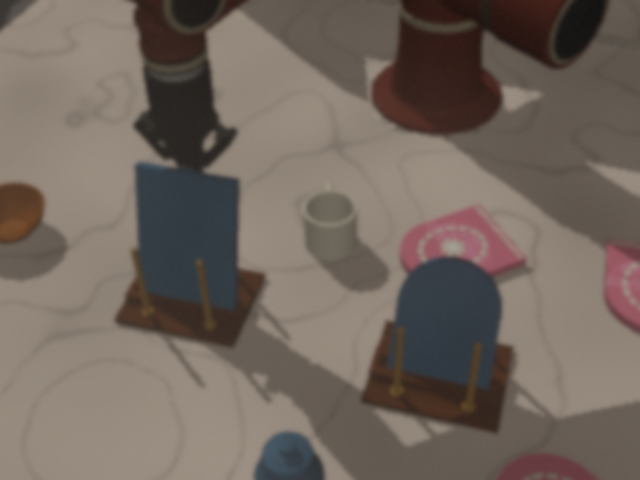

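The closed fingers are centred behind the tall plaque, which seems to be starting to rise. I'll keep pushing.

Call:
arm_command:
  plan:
    - [[0,0,-0.006,0,0,0,0],[0,0,-0.006,0,0,0,0],[0,0,-0.006,0,0,0,0],[0,0,-0.006,0,0,0,0],[0,0,-0.006,0,0,0,0],[0,0,-0.006,0,0,0,0],[0,0,-0.005,0,0,0,0],[0,0,-0.005,0,0,0,0]]

```text
t: 4.15
tool_pos: [0.5405, -0.1698, 0.1488]
tool_rot: [2.193, 0.085, -2.148]
contact_force: [0.1, 0.1, 0.1]
opening: -0.0001
```

```bash
python3 s.py; cat > m.py <<'E'
from h import *
import sys
np.set_printoptions(precision=3,suppress=True)
k=sys.argv[1]
for cam in("scene","top"):
    im=snap(cam,cam+sys.argv[2])
    for t in(k+"_plaque",k+"_top"): print(cam,t,[(w(cam,d["at"]),round(d["conf"],2)) for d in mark_of(cam,t)])
E
python3 m.py tall 2
```

```text
4.15 [ 0.541 -0.17   0.149] [0.117 0.087 0.05 ] -9.085998311799652e-05
[[ 0.021  0.089 -0.996]
 [-0.01  -0.996 -0.089]
 [-1.     0.012 -0.02 ]]
scene tall_plaque [(array([ 0.553, -0.169,  0.011]), 0.69)]
scene tall_top [(array([ 0.56 , -0.166,  0.185]), 0.55)]
top tall_plaque [(array([ 0.556, -0.163,  0.01 ]), 0.69)]
top tall_top []
```

Call:
arm_command:
  plan:
    - [[0.002,0,-0.004,0,0,0,0],[0.002,0,-0.004,0,0,0,0],[0,0,-0.004,0,0,0,0],[0,0,-0.003,0,0,0,0],[0,0,0,0,0,0,0],[0,0,0,0,0,0,0],[0,0,0,0,0,0,0]]

```text
t: 5.03
tool_pos: [0.5554, -0.1684, 0.1436]
tool_rot: [2.192, 0.085, -2.15]
contact_force: [0.3, 0.5, -0.2]
opening: 0.0001
```

```bash
python3 s.py; python3 m.py tall 3
```

```text
5.0333 [ 0.555 -0.168  0.144] [ 0.348  0.492 -0.234] 8.634608582753184e-05
[[ 0.02   0.088 -0.996]
 [-0.009 -0.996 -0.088]
 [-1.     0.011 -0.019]]
scene tall_plaque [(array([ 0.554, -0.164,  0.01 ]), 0.93)]
scene tall_top [(array([ 0.591, -0.164,  0.189]), 0.69), (array([ 0.514, -0.457,  0.003]), 0.54)]
top tall_plaque []
top tall_top []
```

The tall plaque's top is about 37 mm behind its foot, roughly 12° back. I'll back off and go to the arched one.

Call:
arm_command:
  plan:
    - [[0,0,0.01,0,0,0,0],[0,0,0.02,0,0,0,0],[0,0,0.03,0,0,0,0],[0,0,0.03,0,0,0,0],[0,0,0.03,0,0,0,0],[0,0,0,3,1,0,0],[0,-0.038,-0.001,0,0,0,0],[0,-0.038,-0.001,0,0,0,0],[0,-0.038,-0.001,0,0,0,0],[0,-0.038,-0.001,0,0,0,0],[0,-0.038,-0.001,0,0,0,0],[0,-0.038,-0.001,0,0,0,0],[0,-0.038,-0.001,0,0,0,0],[0,-0.038,-0.001,0,0,0,0],[0,-0.038,-0.001,0,0,0,0],[0,0,0,0,0,0,0]]

```text
t: 6.67
tool_pos: [0.4204, 0.1723, 0.1369]
tool_rot: [2.253, 0.011, -2.156]
contact_force: [-0.1, -0.3, -0.4]
opening: -0.0003
```

```bash
python3 s.py
```

```text
6.6667 [0.42  0.172 0.137] [-0.124 -0.259 -0.364] -0.00032380459973735653
[[ 0.044  0.021 -0.999]
 [-0.011 -1.    -0.021]
 [-0.999  0.012 -0.044]]
```

Call:
arm_command:
  plan:
    - [[0.011,0.005,0,0,-2.5,0,0],[0.011,0.004,0,0,0,0,0],[0,0,-0.015,0,0,0,0],[0,0,-0.015,0,0,0,0],[0,0,-0.01,0,0,0,0],[0,0,-0.006,0,0,0,0],[0,0,-0.006,0,0,0,0],[0,0,-0.006,0,0,0,0],[0,0,-0.006,0,0,0,0],[0,0,-0.006,0,0,0,0],[0,0,0,0,0,0,0]]

```text
t: 7.58
tool_pos: [0.4894, 0.1612, 0.1109]
tool_rot: [2.199, 0.009, -2.207]
contact_force: [-0.2, 0.1, -0.1]
opening: 0.0
```

```bash
python3 s.py; python3 m.py arched 4
```

```text
7.5833 [0.489 0.161 0.111] [-0.186  0.071 -0.139] 1.4049335267375218e-05
[[-0.003  0.023 -1.   ]
 [-0.014 -1.    -0.022]
 [-1.     0.014  0.004]]
scene arched_plaque [(array([0.295, 0.179, 0.006]), 0.85), (array([0.25 , 0.375, 0.008]), 0.83), (array([0.718, 0.409, 0.009]), 0.79), (array([0.557, 0.172, 0.01 ]), 0.62)]
scene arched_top [(array([0.398, 0.079, 0.006]), 0.91), (array([0.512, 0.166, 0.151]), 0.82), (array([0.647, 0.275, 0.01 ]), 0.75), (array([0.397, 0.393, 0.007]), 0.61)]
top arched_plaque [(array([0.725, 0.406, 0.007]), 0.68), (array([0.251, 0.377, 0.005]), 0.68), (array([0.562, 0.166, 0.01 ]), 0.43)]
top arched_top [(array([0.649, 0.273, 0.008]), 0.94), (array([0.399, 0.076, 0.005]), 0.7), (array([0.563, 0.168, 0.011]), 0.66), (array([0.398, 0.394, 0.003]), 0.63)]
```

Call:
arm_command:
  plan:
    - [[0,0,-0.006,0,0,0,0],[0,0,-0.006,0,0,0,0],[0,0,-0.006,0,0,0,0],[0,0,-0.006,0,0,0,0],[0,0,-0.006,0,0,0,0],[0,0,-0.006,0,0,0,0],[0,0,-0.005,0,0,0,0],[0,0,-0.005,0,0,0,0],[0,0,-0.004,0,0,0,0],[0,0,-0.004,0,0,0,0],[0,0,-0.004,0,0,0,0],[0,0,-0.003,0,0,0,0],[0,0,0,0,0,0,0],[0,0,0,0,0,0,0],[0,0,0,0,0,0,0]]

```text
t: 9.13
tool_pos: [0.5574, 0.1645, 0.1155]
tool_rot: [2.205, 0.014, -2.201]
contact_force: [-0.2, 0.7, 0.1]
opening: 0.0001
```

```bash
python3 s.py; python3 m.py arched 5
```

```text
9.1333 [0.557 0.165 0.115] [-0.229  0.727  0.094] 9.013250734798746e-05
[[ 0.002  0.024 -1.   ]
 [-0.012 -1.    -0.024]
 [-1.     0.012 -0.002]]
scene arched_plaque [(array([0.25 , 0.381, 0.007]), 0.86), (array([0.56 , 0.17 , 0.009]), 0.74), (array([0.292, 0.179, 0.007]), 0.65), (array([0.721, 0.409, 0.004]), 0.62)]
scene arched_top [(array([0.65 , 0.277, 0.011]), 0.9), (array([0.592, 0.171, 0.155]), 0.89), (array([0.398, 0.396, 0.006]), 0.75)]
top arched_plaque [(array([0.722, 0.402, 0.008]), 0.84), (array([0.254, 0.38 , 0.005]), 0.75)]
top arched_top [(array([0.398, 0.076, 0.006]), 0.79), (array([0.397, 0.395, 0.007]), 0.73), (array([0.648, 0.27 , 0.005]), 0.65)]
```

The arched plaque's top is about 33 mm behind its foot, so it is on the rear posts. I'll retreat clear and check both.

Call:
arm_command:
  plan:
    - [[0,0,0.01,0,0,0,0],[0,0,0.02,0,0,0,0],[0,0,0.03,0,0,0,0],[0,0,0.03,0,0,0,0],[0,0,0.03,0,0,0,0],[-0.03,0,0,0,0,0,0],[-0.04,0,0,0,0,0,0],[-0.04,0,0,0,0,0,0],[-0.04,0,0,0,0,0,0],[0,0,0,0,0,0,0],[0,0,0,0,0,0,0],[0,0,0,0,0,0,0]]

```text
t: 10.43
tool_pos: [0.4163, 0.1615, 0.2586]
tool_rot: [2.179, 0.012, -2.222]
contact_force: [0.2, -0.4, 0.1]
opening: 0.0002
```

```bash
python3 s.py; python3 m.py tall 6; python3 m.py arched 7; python3 - <<'E'
from h import *
for n,t in(("scene7",slice(120,360)),("top7",slice(120,360))):
    im=cv2.imread(f"pics/{n}.png")[t,160:480]; cv2.imwrite(f"pics/{n}c.png",cv2.resize(im,None,fx=2,fy=2))
for cam in("scene","top"):
  for k in("cream_cup","ginger_jar","candlestick","bonbon_bowl"): print(k,[w(cam,d["at"]).round(3) for d in mark_of(cam,k)][:2])
E
```

```text
10.4333 [0.416 0.162 0.259] [ 0.24  -0.409  0.105] 0.0002146319839128884
[[-0.019  0.026 -0.999]
 [-0.016 -1.    -0.026]
 [-1.     0.015  0.019]]
scene tall_plaque [(array([ 0.552, -0.17 ,  0.011]), 0.6)]
scene tall_top [(array([ 0.591, -0.164,  0.186]), 0.96)]
top tall_plaque [(array([ 0.556, -0.164,  0.01 ]), 0.67)]
top tall_top [(array([ 0.589, -0.159,  0.184]), 0.62)]
scene arched_plaque [(array([0.292, 0.181, 0.006]), 0.95), (array([0.555, 0.169, 0.008]), 0.78), (array([0.249, 0.379, 0.009]), 0.77)]
scene arched_top [(array([0.396, 0.391, 0.006]), 0.96), (array([0.398, 0.077, 0.005]), 0.79), (array([0.592, 0.175, 0.155]), 0.78), (array([0.646, 0.277, 0.011]), 0.64), (array([0.555, 0.171, 0.01 ]), 0.47)]
top arched_plaque [(array([0.256, 0.381, 0.002]), 0.88), (array([0.294, 0.178, 0.009]), 0.85), (array([0.723, 0.405, 0.007]), 0.82), (array([0.558, 0.168, 0.01 ]), 0.75)]
top arched_top [(array([0.588, 0.172, 0.156]), 0.97), (array([0.398, 0.391, 0.007]), 0.82), (array([0.649, 0.272, 0.006]), 0.74), (array([0.403, 0.078, 0.006]), 0.66)]
cream_cup [array([ 0.382, -0.034, -0.001])]
ginger_jar [array([ 0.765,  0.072, -0.001])]
candlestick [array([ 0.491,  0.456, -0.   ]), array([ 0.553, -0.167,  0.011])]
bonbon_bowl [array([ 0.517, -0.458,  0.002])]
cream_cup [array([ 0.382, -0.037,  0.002])]
ginger_jar [array([0.765, 0.071, 0.   ])]
candlestick []
bonbon_bowl [array([ 0.518, -0.463,  0.001])]
```

View pics/scene7c.png

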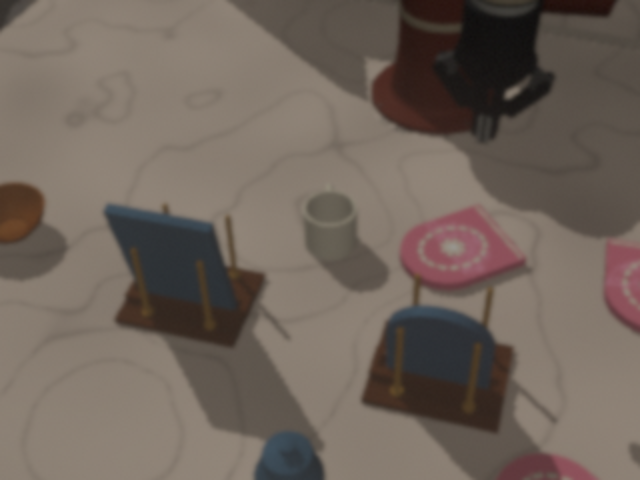

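View pics/top7c.png

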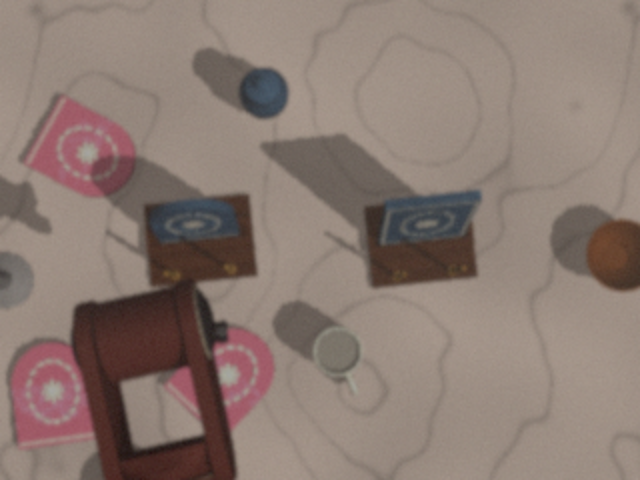

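Both views show the plaques leaning on their rear posts, square in their grooves: tall at (425,220) and arched at (193,220) in the top crop. The bystanders have not moved and the gripper is clear.

```bash
python3 -c "from station import finish_job; print(finish_job())"
```

```text
the job is handed in; nothing more can be done
None
```

I pushed both blue plaques upright from the front with the gripper closed. Each now leans back on its cradle's rear posts, and I've handed the job in. The arm's work was done at t ≈ 10.4 s of the 56 s allowed; no verdict is reported.

**Plaques:** In the last pictures both tops sit about 30–39 mm behind the foot, a lean of roughly 11–13°. The feet measured 8–11 mm above the tabletop and in the groove, within the networks' roughly 4 mm error. Both look square to their cradles by eye; I did not compute that angle.

**Sideways position:** In the top view the tall plaque's foot looks about 4–8 mm off its cradle's middle along the groove, within the 25 mm allowed.

**Bystanders:** The cup, jar and bowl measured within about 5 mm of their first positions in both cameras. The candlestick was confirmed only by the scene camera; the final top-camera search did not find it.

**Contact:** The gripper was about 0.14 m away from both plaques and touching nothing at the end. Every force reading I took was under 2 N.

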